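# Put a glued tube rack under pressure in a trigger clamp

## Robot

A 6-joint arm with a two-finger parallel gripper is mounted at the origin on the work surface. World frame = base frame: x ahead of the robot, y to its left, z up, the work surface at z = 0. Lengths are in m, angles in rad, forces in N, time in s.
With the tool pointing down it reaches from about 0.35 to 0.85 m from the base axis. Payload 8.1 kg.
Tool frame: the origin (TCP) lies at the very end of the fingers, on their centre line; the grasp point (between the pads) lies 19 mm behind it (robot.pinch_z is the distance from the TCP to the grasp point, in m); y points along the fingers, x is the direction in which the jaws open and shut, and the axes are right-handed (so a half turn about y gives the same grasp; the last joint's range is limited). The gripper opens to 93 mm and grips with 3 to 60 N. Pads are 15 mm wide; open, the fingers measure 128 mm over their backs; the gripper's body (75 mm by 188 mm) begins 65 mm behind the grasp point.
Start: joints at [-1.28, 0.13, 1.488, -0, 1.523, -0.085], TCP at [0.22, -0.558, 0.219] pointing down, gripper open.
Joint ranges: [-2.96, 2.96], [-0.89, 2.26], [0.02, 2.5], [-1.34, 4.48], [0, 2.73], [-2.66, 2.66]. Speed limits (rad/s): [2.39, 2.39, 2.79, 3.14, 3.14, 3.14].

## Interface

Orientations are given as a rotation vector (axis times angle).
In Python, from plant import robot gives the robot as it stands.
- The arm moves only by the shell command python3 -m inch 'ROWS' [FORCE]. ROWS is JSON, a list of rows, each a list of 5 numbers: the closure, from -1 (fully open) to 1 (shut), then the shift along the world's x, y, z in m, then the turn about the world's z in rad. A call has 1 to 8 rows; each row is the pose to reach, as a shift and turn from the pose measured when the call began; what a row does not reach only later rows make up. A row lasts 1/8 s, in which the tool goes at most 62.5 mm and 10.7 degrees, less where a joint would pass 70% of its speed; a pose out of reach is approached as far as the arm can. A call with a gripper value outside its range is refused whole. The fingers move at their own pace and stop on an object; FORCE is the grip in N (left out, the last holds). Time passes only in rows, so rows that repeat a pose let the fingers close. It gives the time, the measured TCP pose, the force and the opening at its end, in the units of the state.
- robot.read_state(): the state, without advancing time (a new reading comes with each control period).
- robot.read_camera(name): name is "scene" or "top"; returns a dict with "color" (400x640x3 uint8, red, green, blue), "mtx" (3x3 intrinsics, pixels), "R" (3x3) and "t" (3): a world point X has camera coordinates R X + t. Camera axes: x right, y down, z forward; pixel columns grow to the right and rows downward; lengths in m; the calibration is good to about 2 mm. A picture is of the moment at which its call begins. There is no depth.
- robot.close_job(): hands the job in, once; it reports no verdict.
The state is a dict: "t": time; "q": joint angles; "dq": joint speeds; "joint_torque": joint torques, N m; "tool_pos": TCP position; "orientation": TCP orientation; "force": force on the tool from outside, world axes, zero at the start; "wrist_torque": the same for the moment, N m; "opening": finger opening in m.
Only numpy, scipy, OpenCV 4.12 (cv2) and the standard library are available. Lean on these libraries where they do the work, as an engineer would, in place of code of your own. Each camera call takes 0.05 s, during which the arm holds its last target. There are 200 camera calls.

## Task

One of the two trigger clamps on the board has a freshly glued tube rack in its throat; the other only has a tip box parked in it. Pump the trigger of the clamp with the rack, working it by the trigger alone, until its sprung plate presses the rack against the anvil with the spring about half squeezed - never so far that the spring goes nearly solid, which would crack the rack. Finish while still holding that trigger squeezed, since the pressure is lost as soon as it is let go; leave the other clamp, the tip box and everything else as they are.

Things in the scene. Friction and masses are not known exactly. Their poses are not given: they have to be found in the camera images.
- board: Grey plastic board of the bonding fixture, 320 mm (its x) x 380 mm (its y) x 15 mm, fixed; origin under its centre. It carries two identical trigger clamps, bars along board y at board x = -75 mm (near) and +75 mm (far). Each has, from -y to +y: rear end of the bar, body with upright pistol grip (centre at board y = -104 mm), trigger, pusher head with sprung plate, throat, anvil.
- rack: White plastic test-tube rack with two perforated shelves and two upright end plates, 62 mm (x) x 110 mm (y) x 72 mm high, about 0.25 kg, empty; origin at the centre of its underside. It stands on the board in the throat of one of the two clamps, long side along the bar, loose, 1 to 8 mm from the anvil; the plate pushes it along until it meets the anvil.
- tipbox: Pipette-tip box with a clear lid, 76 mm (x) x 104 mm (y) x 52 mm high; origin at the centre of its underside. It is parked in the throat of the other clamp.
- near_grip (a point): Middle of the near (board -x) clamp's fixed pistol grip, 180 mm above the table. The grip is a black post 26 mm (board x) x 18 mm (board y), upright, top 213 mm above the table. The clamp body below it spans 34 mm (board x) x 60 mm (board y) and is 105 mm tall; two ears beside the trigger's pin reach 128 mm. Axes as the board's.
- near_trigger_pad (a point): Centre of the near (board -x) clamp's trigger at the place to squeeze, 65 mm above its pin (pin 115 mm above the table). A dark steel lever 22 mm (board x) x 11 mm, top 213 mm above the table, on the +y side of the grip. Released it is 33 mm to board +y of the grip's centre (48 mm over grip and trigger); squeezed home 19 mm (33.5 mm over both).
- near_trigger (a joint): Angle of the near (board -x) clamp's trigger: 0 = released (a spring returns it; 2 N at the pad to start, 4 N at home), 0.22 = squeezed home towards the grip (to board -y). A further 1 N at the pad is 1.5 N on the bar.
- near_bar (a joint): Travel of the near (board -x) clamp's toothed bar towards the anvil (board +y), m: 0 = right back, 0.068 = end. One full squeeze and release ratchets it 6 mm on, one tooth (the first part of a squeeze may be slack; after that 3 mm at the trigger pad is nearly 2 mm of bar; full travel 14 mm at the pad). Only 4 N of friction holds it when the trigger is let go: the spring then pushes it back until it presses with 4 N or less.
- near_plate (a joint): How far the near (board -x) clamp's pressure plate is pushed back on its coil spring, m: 0 = spring free, 0.007 = solid. 3 N per mm.
- near_plate_face (a point): Centre of the front face of the near (board -x) clamp's aluminium pressure plate (50 x 50 x 6 mm), 52 mm above the table, facing board +y.
- far_grip (a point): Middle of the far (board +x) clamp's fixed pistol grip, 180 mm above the table. The grip is a black post 26 mm (board x) x 18 mm (board y), upright, top 213 mm above the table. The clamp body below it spans 34 mm (board x) x 60 mm (board y) and is 105 mm tall; two ears beside the trigger's pin reach 128 mm. Axes as the board's.
- far_trigger_pad (a point): Centre of the far (board +x) clamp's trigger at the place to squeeze, 65 mm above its pin (pin 115 mm above the table). A dark steel lever 22 mm (board x) x 11 mm, top 213 mm above the table, on the +y side of the grip. Released it is 33 mm to board +y of the grip's centre (48 mm over grip and trigger); squeezed home 19 mm (33.5 mm over both).
- far_trigger (a joint): Angle of the far (board +x) clamp's trigger: 0 = released (a spring returns it; 2 N at the pad to start, 4 N at home), 0.22 = squeezed home towards the grip (to board -y). A further 1 N at the pad is 1.5 N on the bar.
- far_bar (a joint): Travel of the far (board +x) clamp's toothed bar towards the anvil (board +y), m: 0 = right back, 0.068 = end. One full squeeze and release ratchets it 6 mm on, one tooth (the first part of a squeeze may be slack; after that 3 mm at the trigger pad is nearly 2 mm of bar; full travel 14 mm at the pad). Only 4 N of friction holds it when the trigger is let go: the spring then pushes it back until it presses with 4 N or less.
- far_plate (a joint): How far the far (board +x) clamp's pressure plate is pushed back on its coil spring, m: 0 = spring free, 0.007 = solid. 3 N per mm.
- far_plate_face (a point): Centre of the front face of the far (board +x) clamp's aluminium pressure plate (50 x 50 x 6 mm), 52 mm above the table, facing board +y.
- near_anvil: Fixed steel anvil bracket of the near clamp, 60 mm wide, 70 mm tall, rubber-faced; face at board y = +135 mm. Origin on the board's top, at the clamp's line and board y = 0.
- far_anvil: The same of the far clamp.
- glue: Small white adhesive bottle, 28 mm across, 80 mm high, on the board between the two clamps; origin under its centre.
- marker: Marker pen lying on the table, 130 mm long; bystander.
- reagent: White bottle, 66 mm across, 150 mm high; bystander.
- wipes: Carton of wipes, 115 x 125 x 85 mm; bystander.
- beaker: Glass beaker, 70 mm across, 85 mm high; bystander.
- jar: Small clear jar, 52 mm across, 62 mm high; bystander.
Mind the look-alikes: they are no part of the job. Leave any green or purple look-alike of the rack alone.

How it is judged:
On the way:
1. the plate of the clamp that holds the rack has been pumped up to the rack (contact force between any of near_plate, far_plate and rack above 0.5 N), for 0.05 s.
At the end, for the whole second after the job is handed in: In the clamp with the rack, the plate is pushed back 2.0 to 5.2 mm on its 7 mm spring (about 6 to 16 N), presses the rack (over 5 N) and the rack presses the anvil (over 3 N), upright; the fingers still hold the trigger in (over 2 N on it, over 0.02 rad), all through the last second (((value of joint near_plate between 0.002 and 0.0052 m and contact force between near_plate and rack above 5 N and contact force between near_anvil and rack above 3 N and value of joint near_trigger above 0.02 rad and contact force between the fingers and near_trigger above 2 N) or (value of joint far_plate between 0.002 and 0.0052 m and contact force between far_plate and rack above 5 N and contact force between far_anvil and rack above 3 N and value of joint far_trigger above 0.02 rad and contact force between the fingers and far_trigger above 2 N)) and angle between rack's own z axis and vertical below 0.1 rad); the arm keeps its last pose, push and grip.
It fails at once if the rack is over-squeezed: a spring is pressed more than 6 mm, nearly solid (value of joint any of near_plate, far_plate above 0.006 m).
It fails at once if the robot pushes a bar or plate directly instead of working the trigger (contact force between any of the fingers, the arm and near_bar above 2 N or contact force between any of the fingers, the arm and far_bar above 2 N).
It fails at once if the clamp with the tip box is worked ((distance of near_plate_face from where it was at the start of the episode above 0.003 m and horizontal distance between tipbox and near_plate_face below 0.115 m and horizontal distance between rack and near_plate_face above 0.115 m) or (distance of far_plate_face from where it was at the start of the episode above 0.003 m and horizontal distance between tipbox and far_plate_face below 0.115 m and horizontal distance between rack and far_plate_face above 0.115 m)).
It fails at once if the tip box is moved (distance of tipbox from where it was at the start of the episode above 0.01 m).
It fails at once if a bystander is disturbed (distance of any of glue, marker, reagent, wipes, beaker, jar from where it was at the start of the episode above 0.03 m).
It also fails if it takes over 61 s, if anything falls off the work surface, if the arm or the gripper's body presses on something with over 40 N, if the wrist force passes 120 N, or if a joint passes its speed limit or range.

## Working session

There is one attempt and no reset: what is moved stays moved. The work goes in short steps, Python scripts to look and compute and a shell command to move; the robot and the scene stay as the last step left them, time stands still between calls to the robot, and variables do not carry over. Pictures are saved under pics/ and viewed, about 8 in all and at most 12, crops included, and the job is handed in when it is done.

```bash
mkdir -p pics; ls; python3 - <<'E'
from plant import robot
import cv2,pickle
for n in("scene","top"):
    c=robot.read_camera(n); cv2.imwrite(f"pics/{n}0.png",c["color"][:,:,::-1]); pickle.dump(c,open(f"pics/{n}0.pkl","wb"))
    print(n,c["mtx"].tolist(),c["R"].tolist(),c["t"].tolist())
print(robot.read_state())
E
```

```text
pics
scene [[369.33519323045647, 0.0, 318.40592741675164], [0.0, 369.33519323045647, 198.52893221359537], [0.0, 0.0, 1.0]] [[0.802513035632296, 0.5965482080370476, 0.010152001183253231], [0.4624711159988112, -0.6112139017121315, -0.642291237072908], [-0.3769526422603394, 0.5201420977402427, -0.766393439201647]] [-0.3467807749702822, -0.17784866519692835, 1.3997802874507042]
top [[462.52629048294307, 0.0, 322.1430618717033], [0.0, 462.52629048294307, 191.8306290609834], [0.0, 0.0, 1.0]] [[-1.9962779686370615e-05, -0.9998899212210308, -0.014837285536370768], [-0.9894402322174786, 0.0021702876138157785, -0.14492521078506324], [0.14494145877184042, 0.014677714136529836, -0.989331359169827]] [-0.041627856693796594, 0.500661313419002, 1.4262332601584868]
{'t': 0.1, 'q': array([-1.28038717e+00,  1.31113214e-01,  1.48917169e+00, -2.87153951e-05,
        1.52297273e+00, -8.53697684e-02]), 'dq': array([-4.93042190e-04, -1.74935466e-03, -1.62377147e-03, -8.87585411e-05,
        3.86787605e-04, -4.46099751e-04]), 'joint_torque': array([ 1.60206961e-03, -5.61340284e+01, -4.93097091e+01,  7.70600117e-02,
        2.90304667e-02, -1.88657248e-05]), 'tool_pos': array([ 0.22007976, -0.55763343,  0.21767514]), 'orientation': array([-1.36281036,  0.92902887, -0.92686855]), 'force': array([-0.64791685, -0.13703297,  0.06024233]), 'wrist_torque': array([ 0.04615281,  0.01992719, -0.01170894]), 'opening': 0.0932353281836079}
```

View pics/scene0.png

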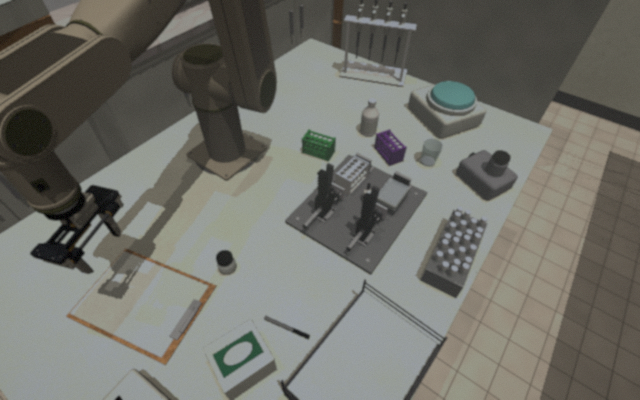

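View pics/top0.png

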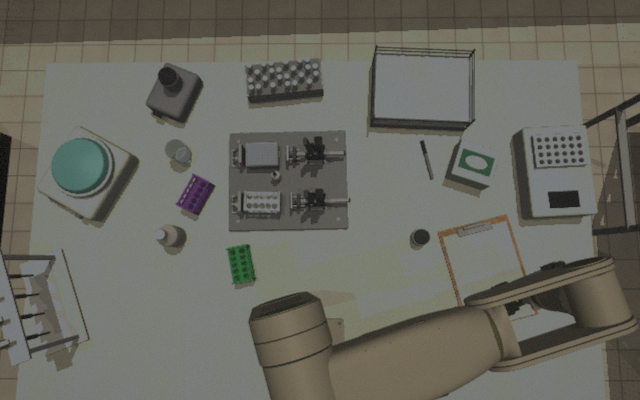

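The white rack is in the near clamp, at top picture (262,203), and the tip box is in the far one at (262,154). Board yaw is about 0. I'll enlarge both views.

```bash
python3 - <<'E'
import cv2
a=cv2.imread("pics/top0.png")[120:240,220:360]; cv2.imwrite("pics/topc.png",cv2.convertScaleAbs(cv2.resize(a,None,fx=5.7,fy=5,interpolation=cv2.INTER_CUBIC) if 0 else cv2.resize(a,None,fx=5,fy=5,interpolation=cv2.INTER_CUBIC),alpha=1.8))
a=cv2.imread("pics/scene0.png")[145:275,280:440]; cv2.imwrite("pics/scenec.png",cv2.convertScaleAbs(cv2.resize(a,None,fx=4.5,fy=4.5,interpolation=cv2.INTER_CUBIC),alpha=2))
E
```

```text
(no output)
```

View pics/topc.png

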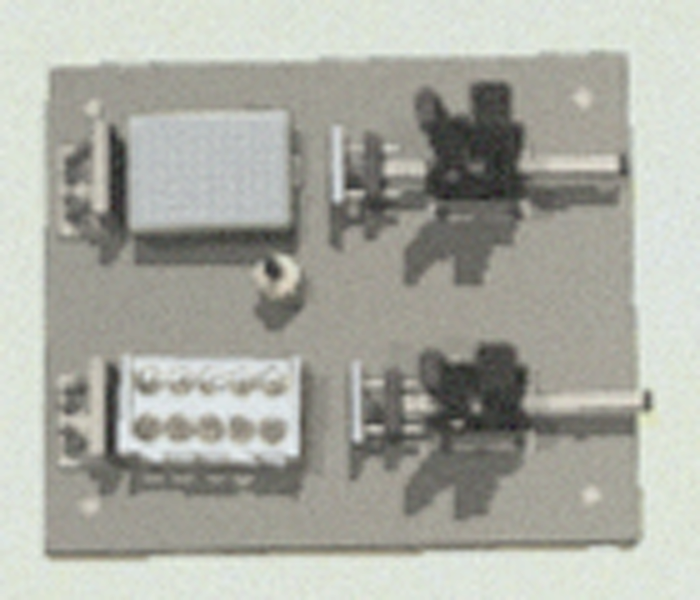

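View pics/scenec.png

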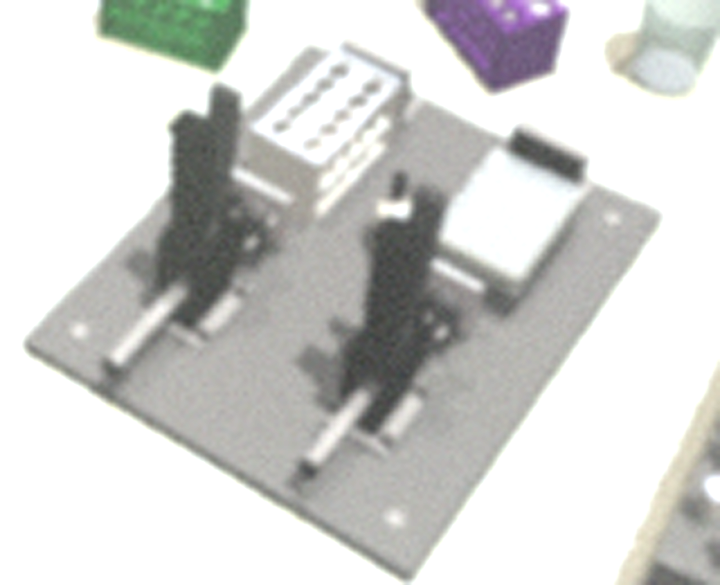

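```bash
cat > h.py <<'E'
import pickle,numpy as np
T=pickle.load(open("pics/top0.pkl","rb"));S=pickle.load(open("pics/scene0.pkl","rb"))
def ray(c,u,v,z):
    d=c["R"].T@np.linalg.solve(c["mtx"],[u,v,1.]); o=-c["R"].T@c["t"]; return o+d*(z-o[2])/d[2]
def proj(c,X):
    p=c["mtx"]@(c["R"]@np.asarray(X)+c["t"]); return p[:2]/p[2]
tc=lambda u,v,z: ray(T,220+(u-2)/5,120+(v-2)/5,z)
sc=lambda u,v,z: ray(S,280+(u-1.75)/4.5,145+(v-1.75)/4.5,z)
E
python3 - <<'E'
from h import *
np.set_printoptions(precision=4,suppress=True)
C=np.array([tc(*p,.015) for p in((50,70),(625,52),(638,543),(47,553))]); print(C, C.mean(0))
print([np.linalg.norm(C[i]-C[i-1]).round(4) for i in range(4)])
# local: +x,+y ; -y,+x...
L=np.array([[.16,.19],[.16,-.19],[-.16,-.19],[-.16,.19]])
A=C[:,:2]-C[:,:2].mean(0); yaw=np.arctan2((L[:,0]*A[:,1]-L[:,1]*A[:,0]).sum(),(L*A).sum()); print("yaw",yaw)
R=np.array([[np.cos(yaw),-np.sin(yaw)],[np.sin(yaw),np.cos(yaw)]]); o=C[:,:2].mean(0)
C2=[sc(*p,.015) for p in((25,346),(408,580),(660,215))]; print("scene corners",np.array(C2)); 
for l in ([-.16,-.19],[.16,-.19],[.16,.19]): print(o+R@l)
w=lambda l:o+R@np.array(l); b=lambda X:R.T@(X[:2]-o)
print("grip w",w([-.075,-.104]),"trig",w([-.075,-.071]))
print("grip seen top",tc(498,358,.213),"trig seen",tc(434,363,.213))
for n,l in(("grip",[-.075,-.104]),("trig",[-.075,-.067])):
    for c,f in((T,lambda p:((p-[220,120])*5+2)),(S,lambda p:((p-[280,145])*4.5+1.75))): print(n,f(proj(c,[*w(l),.213])))
print("plate face y",b(tc(351,400,.077)),"rack end",b(tc(300,355,.087)),"anvil",b(tc(105,360,.085)))
print("far grip",w([.075,-.104]),"far grip seen",tc(492,98,.213))
E
```

```text
[[ 0.6973  0.2615  0.015 ]
 [ 0.7079 -0.1153  0.015 ]
 [ 0.3871 -0.1213  0.015 ]
 [ 0.3811  0.2543  0.015 ]] [0.5433 0.0698 0.015 ]
[np.float64(0.3163), np.float64(0.377), np.float64(0.3209), np.float64(0.3756)]
yaw 0.021481260217637615
scene corners [[ 0.395  -0.1273  0.015 ]
 [ 0.708  -0.1223  0.015 ]
 [ 0.6992  0.2565  0.015 ]]
[ 0.3875 -0.1236]
[ 0.7074 -0.1167]
[0.6992 0.2632]
grip w [ 0.4706 -0.0358] trig [ 0.4699 -0.0028]
grip seen top [ 0.4765 -0.0366  0.213 ] trig seen [ 0.4738 -0.0011  0.213 ]
grip [496.4509 368.5378]
grip [193.2495 122.5859]
trig [429.8179 370.0967]
trig [226.5026  88.7747]
plate face y [-0.0728 -0.0118] rack end [-0.0457  0.0183] anvil [-0.0457  0.1381]
far grip [ 0.6206 -0.0326] far grip seen [ 0.6249 -0.0331  0.213 ]
```

```bash
python3 - <<'E'
from plant import robot
from scipy.spatial.transform import Rotation as R
import numpy as np
s=robot.read_state(); M=R.from_rotvec(s["orientation"]).as_matrix(); print(M.round(3)); j=M[:,0]
a=np.arctan2(j[1],j[0]); print("turn",[(np.pi/2+.0215-a+k*np.pi+np.pi)%(2*np.pi)-np.pi for k in(0,1)])
print(np.array([.473,-.035])-s["tool_pos"][:2], s["tool_pos"])
E
```

```text
[[ 0.367 -0.001  0.93 ]
 [-0.93   0.002  0.367]
 [-0.002 -1.     0.   ]]
turn [np.float64(2.7873122396486174), np.float64(-0.3542804139411757)]
[0.25292024 0.52263343] [ 0.22007976 -0.55763343  0.21767514]
```

```bash
python3 -m inch '[[-1,0,0,0.06,0],[-1,0.02,0.05,0.10,-0.15],[-1,0.05,0.10,0.10,-0.30],[-1,0.08,0.15,0.10,-0.354],[-1,0.10,0.20,0.10,-0.354],[-1,0.13,0.25,0.10,-0.354],[-1,0.15,0.30,0.10,-0.354],[-1,0.15,0.30,0.10,-0.354]]' 8; python3 - <<'E'
from plant import robot
from scipy.spatial.transform import Rotation as R
import numpy as np
s=robot.read_state(); M=R.from_rotvec(s["orientation"]).as_matrix(); print(s["t"],M.round(3)); j=M[:,0]
print(np.array([.473,-.035])-s["tool_pos"][:2], s["tool_pos"],s["force"])
E
```

```text
t: 1.1
tool_pos: [0.3712, -0.2547, 0.3177]
orientation: [-1.22, 1.19, -1.188]
force: [0.1, -0.2, 0.5]
opening: 0.0931
1.1 [[ 0.027  0.001  1.   ]
 [-1.     0.002  0.027]
 [-0.002 -1.     0.001]]
[0.10175382 0.21973364] [ 0.37124618 -0.25473364  0.31770965] [ 0.11489924 -0.24196758  0.53214408]
```

```bash
python3 -m inch '[[-1,0.025,0.055,0,0],[-1,0.05,0.11,0,0],[-1,0.075,0.165,0,0],[-1,0.101,0.221,0,0],[-1,0.101,0.221,0,0],[-1,0.101,0.221,0,0]]' 8; python3 - <<'E'
from plant import robot
import cv2
o=[]
for n,b in(("scene",(120,240,250,410)),("top",(120,240,220,380))):
    c=robot.read_camera(n)["color"][:,:,::-1]; o.append(cv2.resize(c[b[0]:b[1],b[2]:b[3]],None,fx=5,fy=5,interpolation=cv2.INTER_CUBIC))
cv2.imwrite("pics/s1.png",cv2.convertScaleAbs(o[0],alpha=2)); cv2.imwrite("pics/t1.png",cv2.convertScaleAbs(o[1],alpha=2))
E
```

```text
t: 1.85
tool_pos: [0.4721, -0.0345, 0.3173]
orientation: [-1.221, 1.19, -1.188]
force: [-0.7, -0.9, -0.7]
opening: 0.0935
```

View pics/s1.png

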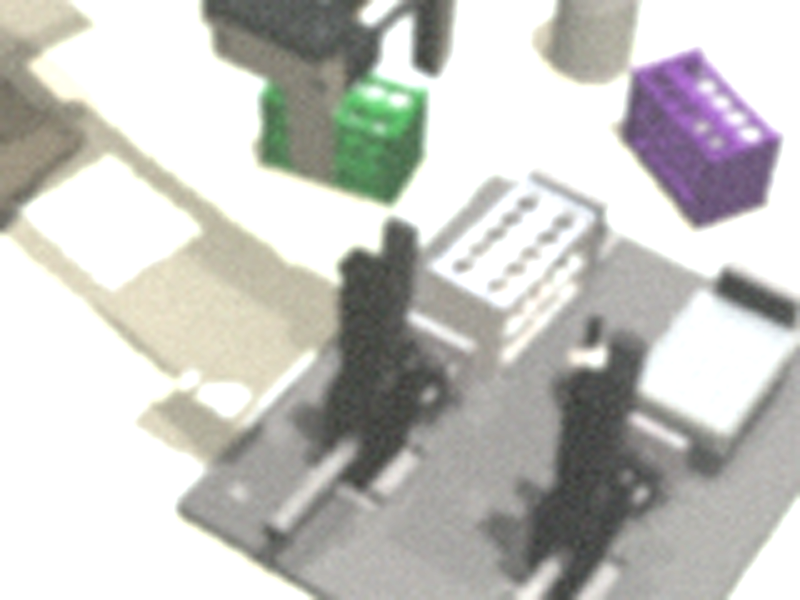

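The scene view shows the fingers above and around the near clamp (left finger tip at about (310,170)) and the near grip and trigger at (375,270). Clearances are about 10 mm or more, so I'm descending in steps.

```bash
python3 -m inch '[[-1,0,0,-0.04,0],[-1,0,0,-0.08,0],[-1,0,0,-0.10,0],[-1,0,0,-0.11,0],[-1,0,0,-0.12,0],[-1,0,0,-0.12,0]]' 8; python3 -m inch '[[-1,0,0,-0.012,0],[-1,0,0,-0.024,0],[-1,0,0,-0.036,0],[-1,0,0,-0.036,0]]' 8; python3 - <<'E'
from plant import robot
import cv2
o=[]
for n,b in(("scene",(120,240,250,410)),("top",(120,240,220,380))):
    c=robot.read_camera(n)["color"][:,:,::-1]; o.append(cv2.resize(c[b[0]:b[1],b[2]:b[3]],None,fx=4,fy=4,interpolation=cv2.INTER_CUBIC)[:300] if 0 else cv2.resize(c[b[0]:b[1],b[2]:b[3]],None,fx=5,fy=5,interpolation=cv2.INTER_CUBIC))
cv2.imwrite("pics/s2.png",cv2.convertScaleAbs(o[0],alpha=2.2)); cv2.imwrite("pics/t2.png",cv2.convertScaleAbs(o[1],alpha=2.2))
E
```

```text
t: 2.7
tool_pos: [0.4721, -0.0355, 0.1977]
orientation: [-1.219, 1.192, -1.19]
force: [0.4, -0.2, 0.1]
opening: 0.093
t: 3.2
tool_pos: [0.471, -0.0353, 0.1601]
orientation: [-1.221, 1.194, -1.188]
force: [0.3, 0.2, 0.6]
opening: 0.0927
```

View pics/s2.png

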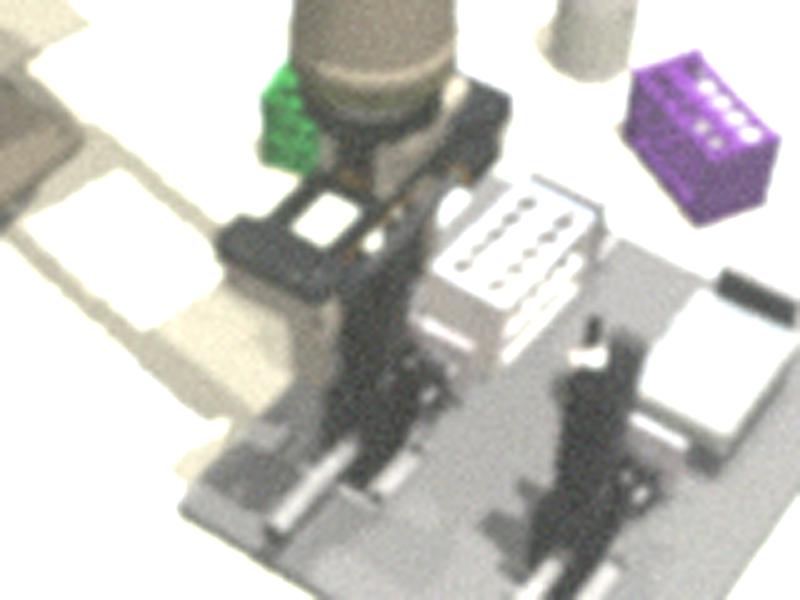

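The rack-side finger is in front of the trigger and the other is behind the grip; nothing touches (forces below 1 N). Now the first squeeze, with low force, to find contact.

```bash
for c in 1; do python3 -m inch '[[-0.5,0,0,0,0],[-0.5,0,0,0,0],[-0.5,0,0,0,0]]' 8;  python3 -m inch '[[-0.3,0,0,0,0],[-0.3,0,0,0,0],[-0.3,0,0,0,0]]' 8;  python3 -m inch '[[-0.1,0,0,0,0],[-0.1,0,0,0,0],[-0.1,0,0,0,0]]' 8; done
```

```text
t: 3.68
tool_pos: [0.4723, -0.0352, 0.162]
orientation: [-1.219, 1.191, -1.19]
force: [0.3, 0.9, 0.9]
opening: 0.0712
t: 4.05
tool_pos: [0.4723, -0.0352, 0.1621]
orientation: [-1.219, 1.191, -1.19]
force: [0.2, 1.8, 2.0]
opening: 0.0608
t: 4.42
tool_pos: [0.4723, -0.0338, 0.1622]
orientation: [-1.217, 1.192, -1.188]
force: [-1.0, 7.4, 3.8]
opening: 0.0516
```

```bash
python3 -m inch '[[0.1,0,0,0,0],[0.1,0,0,0,0],[0.1,0,0,0,0]]' 8;  python3 -m inch '[[0.3,0,0,0,0],[0.3,0,0,0,0],[0.3,0,0,0,0]]' 8
```

```text
t: 4.8
tool_pos: [0.4723, -0.0319, 0.1623]
orientation: [-1.215, 1.193, -1.185]
force: [-0.9, 10.3, 2.8]
opening: 0.0419
t: 5.18
tool_pos: [0.4722, -0.0289, 0.1622]
orientation: [-1.212, 1.195, -1.179]
force: [-0.2, 16.5, 3.4]
opening: 0.0357
```

The trigger reached home (finger face y about -0.011). The arm yields about 3 N/mm, and each call starts from the deflected pose, so I'll correct y each time. Releasing, then pumping with lower force.

```bash
python3 -m inch '[[-0.7,0,-0.004,0,0],[-0.7,0,-0.008,0,0],[-0.7,0,-0.008,0,0],[-0.7,0,-0.008,0,0]]' 5;  python3 -m inch '[[0.15,0,0,0,0],[0.15,0,0,0,0],[0.15,0,0,0,0],[0.15,0,0,0,0],[0.15,0,0,0,0],[0.15,0,0,0,0]]' 5; python3 - <<'E'
from plant import robot
import cv2
c=robot.read_camera("top")["color"][:,:,::-1]
c=cv2.resize(c[120:240,220:360],None,fx=5,fy=5,interpolation=cv2.INTER_CUBIC)
cv2.imwrite("pics/t3.png",cv2.convertScaleAbs(c,alpha=2.2))
E
```

```text
t: 5.68
tool_pos: [0.472, -0.0371, 0.162]
orientation: [-1.212, 1.195, -1.18]
force: [-0.3, 1.8, 0.3]
opening: 0.0709
t: 6.42
tool_pos: [0.472, -0.0355, 0.1624]
orientation: [-1.211, 1.196, -1.177]
force: [-2.2, 9.1, 5.6]
opening: 0.0491
```

View pics/t3.png

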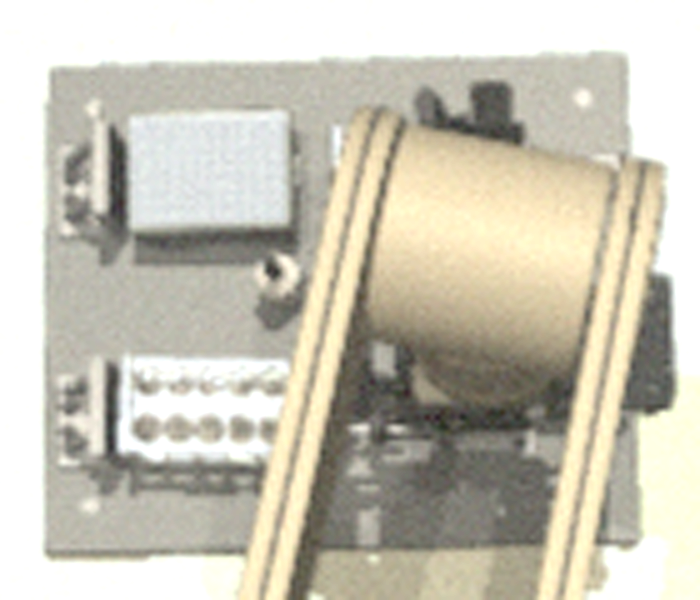

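The top view is blocked by the arm, so I'll use the scene camera, which shows the bar's rear end. FORCE 5 caps the push at about 9 N and still reaches home, so a stall is safe. The last release was short (70.9 mm), so I'm opening further.

```bash
cat > look.py <<'E'
import sys,cv2
from plant import robot
c=robot.read_camera("scene")["color"][:,:,::-1]
cv2.imwrite(f"pics/{sys.argv[1]}.png",cv2.convertScaleAbs(cv2.resize(c[170:250,285:385],None,fx=6,fy=6,interpolation=cv2.INTER_CUBIC),alpha=2))
E
python3 look.py a0
python3 -m inch '[[-1,0,-0.001,0,0],[-1,0,-0.0015,0,0],[-1,0,-0.0015,0,0],[-1,0,-0.0015,0,0],[-1,0,-0.0015,0,0]]' 5;  python3 -m inch '[[0.15,0,0,0,0],[0.15,0,0,0,0],[0.15,0,0,0,0],[0.15,0,0,0,0],[0.15,0,0,0,0],[0.15,0,0,0,0]]' 5; python3 look.py a1
python3 - <<'E'
import cv2,numpy as np
a,b=[cv2.imread(f"pics/a{i}.png") for i in(0,1)]
cv2.imwrite("pics/a01.png",np.hstack([a[:,:400],b[:,:400]]))
E
```

```text
t: 7.15
tool_pos: [0.472, -0.0373, 0.1625]
orientation: [-1.211, 1.196, -1.178]
force: [0.2, 0.6, 0.9]
opening: 0.092
t: 7.9
tool_pos: [0.4722, -0.0357, 0.163]
orientation: [-1.209, 1.196, -1.175]
force: [-1.9, 10.3, 5.5]
opening: 0.0495
```

View pics/a01.png

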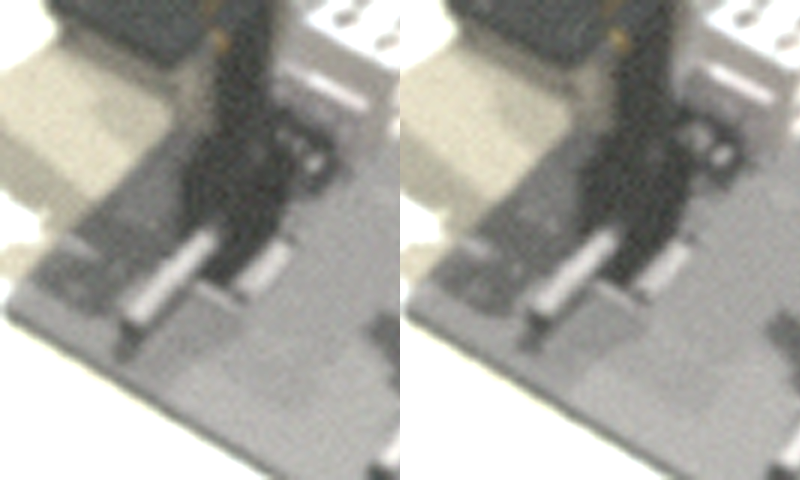

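Each pump moves the bar end (crop a0 (122,355) to a1 (128,345)) about 6 mm. I'll add numeric tracking of the bar end and keep pumping.

```bash
cat > track.py <<'E'
import sys,cv2,numpy as np
from h import proj,S
a=cv2.imread("pics/a0.png",0); b=cv2.imread(f"pics/{sys.argv[1]}.png",0)
t=a[300:372,95:160]; r=cv2.matchTemplate(b[180:400,60:300],t,cv2.TM_CCOEFF_NORMED); _,v,_,p=cv2.minMaxLoc(r)
d=np.array(p)+[60,180]-[95,300]
y=np.array([-.0215,1,0]); P=np.array([.475,-.12,.05]); e=(proj(S,P+.01*y)-proj(S,P))*6/10
print("corr",round(v,2),"shift px",d,"along mm",round(d@e/(e@e),1))
E
python3 track.py a1
python3 -m inch '[[-1,0,-0.001,0,0],[-1,0,-0.0015,0,0],[-1,0,-0.0015,0,0],[-0.9,0,-0.0015,0,0],[0.15,0,-0.0015,0,0],[0.15,0,-0.0015,0,0],[0.15,0,-0.0015,0,0],[0.15,0,-0.0015,0,0]]' 5; python3 -m inch '[[0.15,0,-0.0015,0,0],[0.15,0,-0.0015,0,0]]' 5; python3 look.py a2; python3 track.py a2
```

```text
corr 0.95 shift px [ 7 -9] along mm 6.5
t: 8.95
tool_pos: [0.4723, -0.036, 0.1635]
orientation: [-1.207, 1.196, -1.173]
force: [-2.2, 8.1, 5.4]
opening: 0.0529
t: 9.2
tool_pos: [0.4723, -0.0359, 0.1635]
orientation: [-1.205, 1.197, -1.171]
force: [-0.8, 10.1, 2.4]
opening: 0.0498
corr 0.94 shift px [ 14 -17] along mm 12.6
```

```bash
python3 - <<'E'
import cv2
c=cv2.imread("pics/scene0.png");cv2.imwrite("pics/ai.png",cv2.convertScaleAbs(cv2.resize(c[170:250,285:385],None,fx=6,fy=6,interpolation=cv2.INTER_CUBIC),alpha=2))
E
sed -i 's/60:300\]/60:300]/; s/b\[180:400,60:300\]/b[180:470,30:300]/; s/\[60,180\]/[30,180]/' track.py; python3 track.py ai
python3 -m inch '[[-1,0,-0.001,-0.001,0],[-1,0,-0.0015,-0.001,0],[-1,0,-0.0015,-0.001,0],[-0.9,0,-0.0015,-0.001,0],[0.15,0,-0.0015,-0.001,0],[0.15,0,-0.0015,-0.001,0],[0.15,0,-0.0015,-0.001,0],[0.15,0,-0.0015,-0.001,0]]' 5; python3 -m inch '[[0.15,0,-0.001,0,0],[0.15,0,-0.001,0,0]]' 5; python3 look.py a3; python3 track.py a3
```

```text
corr 0.72 shift px [-10  11] along mm -8.5
t: 10.25
tool_pos: [0.4724, -0.0362, 0.163]
orientation: [-1.203, 1.198, -1.169]
force: [-1.2, 8.9, 6.0]
opening: 0.0531
t: 10.5
tool_pos: [0.4723, -0.0356, 0.163]
orientation: [-1.202, 1.199, -1.166]
force: [-0.8, 10.4, 2.8]
opening: 0.0493
corr 0.94 shift px [ 22 -25] along mm 19.0
```

```bash
python3 -m inch '[[-1,0,-0.001,-0.001,0],[-1,0,-0.0015,-0.001,0],[-1,0,-0.0015,-0.001,0],[-0.9,0,-0.0015,-0.001,0],[0.15,0,-0.0015,-0.001,0],[0.15,0,-0.0015,-0.001,0],[0.15,0,-0.0015,-0.001,0],[0.15,0,-0.0015,-0.001,0]]' 5; python3 -m inch '[[0.15,0,-0.001,0,0],[0.15,0,-0.001,0,0]]' 5; python3 look.py a4; python3 track.py a4
```

```text
t: 11.55
tool_pos: [0.4725, -0.0359, 0.1624]
orientation: [-1.2, 1.199, -1.165]
force: [-1.8, 10.1, 6.0]
opening: 0.0528
t: 11.8
tool_pos: [0.4724, -0.0353, 0.1625]
orientation: [-1.198, 1.2, -1.162]
force: [-0.7, 9.0, 2.9]
opening: 0.0488
corr 0.95 shift px [ 29 -31] along mm 24.2
```

View pics/a4.png

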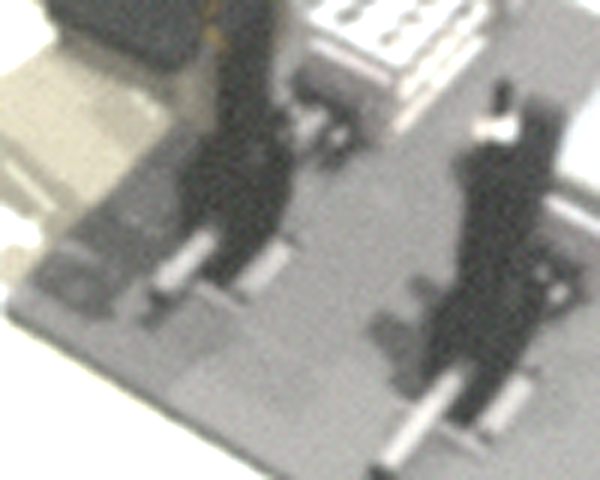

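Plate line in crop a4 (310,40)-(385,80) is now at the rack. From here on each squeeze is watched for stalling before home (face y -0.011).

```bash
python3 -m inch '[[-1,0,-0.001,0,0],[-1,0,-0.002,0,0],[-1,0,-0.002,0,0],[-1,0,-0.002,0,0],[-0.5,0,-0.002,0,0],[-0.5,0,-0.002,0,0],[-0.5,0,-0.002,0,0]]' 5; python3 -m inch '[[-0.2,0,0,0,0],[-0.2,0,0,0,0],[-0.2,0,0,0,0],[-0.2,0,0,0,0]]' 5;python3 -m inch '[[0.15,0,0,0,0],[0.15,0,0,0,0],[0.15,0,0,0,0],[0.15,0,0,0,0]]' 5; python3 look.py a5; python3 track.py a5
```

```text
t: 12.72
tool_pos: [0.4726, -0.0369, 0.1629]
orientation: [-1.198, 1.2, -1.162]
force: [-0.2, 4.0, 2.8]
opening: 0.0701
t: 13.22
tool_pos: [0.4726, -0.0359, 0.1631]
orientation: [-1.196, 1.2, -1.16]
force: [-1.5, 8.6, 4.9]
opening: 0.0565
t: 13.72
tool_pos: [0.4726, -0.0344, 0.1633]
orientation: [-1.195, 1.201, -1.158]
force: [-1.6, 8.8, 4.5]
opening: 0.0487
corr 0.96 shift px [ 35 -37] along mm 29.1
```

```bash
python3 -m inch '[[0.15,0,-0.001,0,0],[0.15,0,-0.001,0,0],[0.15,0,-0.001,0,0]]' 6; python3 look.py a6; python3 track.py a6; python3 - <<'E'
import cv2,numpy as np
# rack motion: compare rack region scene0 crop vs now
for n in("a1","a2","a3","a4","a5","a6"):
    a=cv2.imread("pics/a1.png",0)[0:60,330:480]; b=cv2.imread(f"pics/{n}.png",0)
    r=cv2.matchTemplate(b[0:110,270:600],a,cv2.TM_CCOEFF_NORMED); _,v,_,p=cv2.minMaxLoc(r); print(n,round(v,2),p)
E
python3 - <<'E'
import cv2
from plant import robot
c=robot.read_camera("scene")["color"][:,:,::-1]
cv2.imwrite("pics/r6.png",cv2.convertScaleAbs(cv2.resize(c[145:215,325:405],None,fx=7,fy=7,interpolation=cv2.INTER_CUBIC),alpha=1.7))
E
```

```text
t: 14.15
tool_pos: [0.4725, -0.0335, 0.1633]
orientation: [-1.193, 1.202, -1.154]
force: [-1.2, 12.5, 4.3]
opening: 0.0451
corr 0.95 shift px [ 36 -39] along mm 30.3
a1 1.0 (60, 0)
a2 0.99 (60, 0)
a3 0.96 (60, 0)
a4 0.71 (59, 0)
a5 0.69 (47, 8)
a6 0.68 (47, 8)
```

View pics/r6.png

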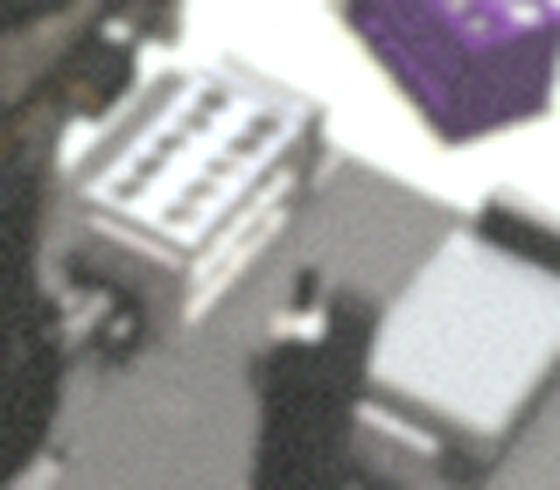

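The face is at home again (-0.011) at 12.5 N, after stalling about 1 mm short at 9 N. The spring is loading, but home hides how much. The next stroke, from a fresh tooth, should stall before home, and the pad force then gives the spring load. The tip box and far clamp look untouched.

```bash
python3 -m inch '[[-1,0,-0.002,0,0],[-1,0,-0.0035,0,0],[-1,0,-0.0035,0,0],[-1,0,-0.0035,0,0],[-1,0,-0.0035,0,0],[-0.5,0,-0.0035,0,0],[-0.5,0,-0.0035,0,0],[-0.5,0,-0.0035,0,0]]' 5; python3 look.py a7; python3 track.py a7; python3 -m inch '[[-0.4,0,0,0,0],[-0.4,0,0,0,0],[-0.4,0,0,0,0]]' 5;  python3 -m inch '[[-0.3,0,0,0,0],[-0.3,0,0,0,0],[-0.3,0,0,0,0]]' 5; python3 -m inch '[[-0.2,0,-0.001,0,0],[-0.2,0,-0.001,0,0],[-0.2,0,-0.001,0,0]]' 5;  python3 look.py a8; python3 track.py a8
```

```text
t: 15.25
tool_pos: [0.4727, -0.0363, 0.1638]
orientation: [-1.192, 1.202, -1.154]
force: [-1.2, 6.5, 4.7]
opening: 0.0709
corr 0.9 shift px [ 36 -39] along mm 30.3
t: 15.68
tool_pos: [0.4727, -0.0352, 0.1641]
orientation: [-1.191, 1.202, -1.152]
force: [-1.3, 6.9, 2.4]
opening: 0.0657
t: 16.05
tool_pos: [0.4726, -0.034, 0.1642]
orientation: [-1.19, 1.203, -1.15]
force: [-1.5, 7.5, 2.5]
opening: 0.0614
t: 16.42
tool_pos: [0.4725, -0.0336, 0.1643]
orientation: [-1.188, 1.203, -1.147]
force: [-1.4, 8.2, 2.5]
opening: 0.0558
corr 0.94 shift px [ 37 -40] along mm 31.1
```

```bash
python3 -m inch '[[-0.1,0,-0.001,0,0],[-0.1,0,-0.001,0,0],[-0.1,0,-0.001,0,0]]' 5;python3 look.py a9; python3 track.py a9;  python3 -m inch '[[-0.1,0,-0.001,0,0],[-0.1,0,-0.001,0,0],[-0.1,0,-0.001,0,0]]' 5.5; python3 look.py b0; python3 track.py b0
```

```text
t: 16.85
tool_pos: [0.4725, -0.033, 0.1645]
orientation: [-1.187, 1.204, -1.145]
force: [-0.7, 9.9, 1.8]
opening: 0.051
corr 0.94 shift px [ 38 -41] along mm 31.9
t: 17.27
tool_pos: [0.4725, -0.0326, 0.1644]
orientation: [-1.186, 1.204, -1.143]
force: [-0.3, 8.1, 0.9]
opening: 0.0511
corr 0.94 shift px [ 38 -41] along mm 31.9
```

```bash
python3 -m inch '[[0.0,0,-0.0015,0,0],[0.0,0,-0.0015,0,0],[0.0,0,-0.0015,0,0],[0.0,0,-0.0015,0,0]]' 6;python3 look.py b1; python3 track.py b1; for i in 1 2 3 4 5 6; do python3 - <<'E'
from plant import robot
robot.read_camera("scene"); s=robot.read_state(); print(s["tool_pos"].round(4),s["force"].round(1),s["opening"].round(4))
E
done
```

```text
t: 17.82
tool_pos: [0.4725, -0.032, 0.1644]
orientation: [-1.183, 1.205, -1.139]
force: [0.7, 12.0, 1.8]
opening: 0.0474
corr 0.94 shift px [ 39 -42] along mm 32.7Traceback (most recent call last):
  File "<stdin>", line 2, in <module>
AttributeError: 'float' object has no attribute 'round'
Traceback (most recent call last):
AttributeError: 'float' object has no attribute 'round'
Traceback (most recent call last):
AttributeError: 'float' object has no attribute 'round'
Traceback (most recent call last):
AttributeError: 'float' object has no attribute 'round'
Traceback (most recent call last):
AttributeError: 'float' object has no attribute 'round'
Traceback (most recent call last):
AttributeError: 'float' object has no attribute 'round'
```

```bash
python3 - <<'E'
from plant import robot
import numpy as np
r=[]
for i in range(12):
    robot.read_camera("scene"); s=robot.read_state(); r.append([s["t"],*s["tool_pos"],*s["force"],s["opening"]])
r=np.array(r); print(r[[0,6,11]].round(4)); print(r[:,4:7].mean(0).round(2), "face",(r[:,2]+r[:,7]/2)[[0,6,11]].round(4))
E
python3 look.py b2; python3 track.py b2
python3 - <<'E'
import cv2
from plant import robot
c=robot.read_camera("scene")["color"][:,:,::-1]
cv2.imwrite("pics/r7.png",cv2.convertScaleAbs(cv2.resize(c[145:250,290:405],None,fx=5.5,fy=5.5,interpolation=cv2.INTER_CUBIC),alpha=1.7))
E
```

```text
[[ 1.82250e+01  4.72500e-01 -3.20000e-02  1.64500e-01 -1.60000e-03
   1.17642e+01  1.35370e+00  4.73000e-02]
 [ 1.85250e+01  4.72500e-01 -3.20000e-02  1.64500e-01  1.90600e-01
   1.14810e+01  1.70470e+00  4.79000e-02]
 [ 1.87750e+01  4.72500e-01 -3.20000e-02  1.64400e-01 -2.94200e-01
   1.15993e+01  7.23700e-01  4.78000e-02]]
[ 0.05 11.85  1.61] face [-0.0083 -0.0081 -0.0081]
corr 0.95 shift px [ 39 -42] along mm 32.7
```

View pics/r7.png

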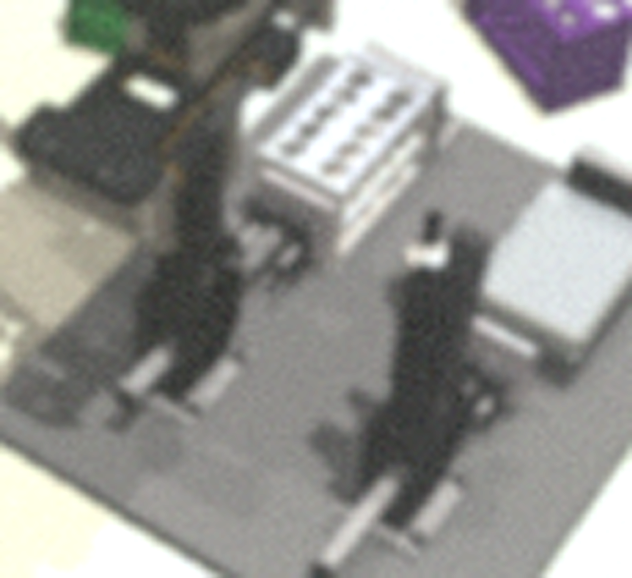

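```bash
python3 -m inch '[[0.03,0,-0.001,0,0],[0.03,0,-0.001,0,0],[0.03,0,-0.001,0,0],[0.03,0,-0.001,0,0]]' 6.4; python3 - <<'E'
from plant import robot
import numpy as np
r=[]
for i in range(12):
    robot.read_camera("scene"); s=robot.read_state(); r.append([s["t"],*s["tool_pos"],*s["force"],s["opening"]])
r=np.array(r); print(r[:,4:7].mean(0).round(2), "face",(r[:,2]+r[:,7]/2)[[0,6,11]].round(4))
E
python3 look.py b3; python3 track.py b3
```

```text
t: 19.38
tool_pos: [0.4725, -0.0309, 0.1644]
orientation: [-1.181, 1.206, -1.136]
force: [-0.4, 11.8, 1.7]
opening: 0.0451
[-0.2  11.54  1.4 ] face [-0.0082 -0.0082 -0.0083]
corr 0.95 shift px [ 39 -42] along mm 32.7
```

```bash
python3 -m inch '[[0.05,0,-0.003,0,0],[0.05,0,-0.003,0,0],[0.05,0,-0.003,0,0],[0.05,0,-0.003,0,0]]' 6.4; python3 - <<'E'
from plant import robot
import numpy as np
r=[]
for i in range(12):
    robot.read_camera("scene"); s=robot.read_state(); r.append([s["t"],*s["tool_pos"],*s["force"],s["opening"]])
r=np.array(r); print(r[:,4:7].mean(0).round(2), "face",(r[:,2]+r[:,7]/2)[[0,6,11]].round(4))
E
python3 look.py b4; python3 track.py b4
```

```text
t: 20.52
tool_pos: [0.4724, -0.0316, 0.1643]
orientation: [-1.179, 1.207, -1.132]
force: [1.7, 12.7, 1.1]
opening: 0.0458
[ 0.56 13.01  0.48] face [-0.0086 -0.0086 -0.0088]
corr 0.94 shift px [ 39 -42] along mm 32.7
```

The hold is steady at 13 N on the pad. That puts the spring at about 3.2–4.5 mm, depending on how much of the 4 N bar friction acts, which is inside the band. Handing in.

```bash
python3 - <<'E'
from plant import robot
robot.close_job(); s=robot.read_state(); print(s["t"],s["tool_pos"],s["force"],s["opening"])
E
```

```text
the job is handed in; nothing more can be done
the job is handed in; nothing more can be done
```

I pumped the near clamp, which holds the rack, by its trigger alone and handed the job in with the trigger still squeezed. The verdict isn't reported, so the result rests on my own checks.

- **Pumping:** the bar moved about 41 mm in total. The plate pushed the rack until it met the anvil.
- **Final hold:** the pad force was steady at about 13 N over 0.6 s. The trigger had stalled about 2 mm short of home.
- **Spring:** the pad force puts it at about 3.2 to 4.5 mm, depending on how much of the bar's 4 N friction acts. Bar travel since the last release gives at most about 3.7 mm. Both are inside the 2.0–5.2 mm band.
- **Surroundings:** in the last picture the rack stood upright, and the tip box, glue and far clamp looked unmoved.
- **Less certain:** I never saw the plate's compression directly, since the arm blocked the top view. The camera tracking of the bar is only good to about 0.7 mm, and it did not show the last small squeeze, which I saw only in the force and finger position. Contact with the anvil is inferred from that stall.

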